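Take the flat cell out of a clamped data logger

ROBOT

A 7-joint arm with a two-finger parallel gripper is mounted at the origin on a cart in front of the work surface, level with it; the furniture and walls round the work are solid. World frame = base frame: x ahead of the robot, y to its left, z up, the work surface at z = 0. Lengths are in m, angles in degrees, forces in N, time in s.
With the tool pointing down it reaches from about 0.425 to 0.875 m from the base axis. Payload 4.7 kg.
Tool frame: the origin (TCP) lies on the mounting face of the last link; the fingertips stand 182 mm ahead of it and the grasp point (between the pads) lies 164 mm ahead of it; z points along the fingers, y is the line along which they close (so a half turn about z gives the same grasp; the last joint's range is limited). The gripper opens to 87 mm and grips with 3 to 60 N. Pads are 19 mm wide; open, the fingers measure 117 mm over their backs; the gripper's body (75 mm by 190 mm) begins 51 mm behind the grasp point.
Start: joints at [-68.062, 18.392, -4.016, 83.108, 1.295, 78.541, -3.26], TCP at [0.234, 0.606, 0.405] pointing down, gripper open.
Joint ranges: [-163.93, 163.93], [-17.29, 119.83], [-79.2, 71.16], [3.27, 140.29], [-89.18, 269.18], [5.43, 117.66], [-154.24, 154.24]. Speed limits (degrees/s): [147.25, 147.25, 180, 180, 180, 180, 180].

INTERFACE

Orientations are given as [roll, pitch, yaw] about the fixed x, y, z axes, in that order (R = Rz(yaw) Ry(pitch) Rx(roll)).
In Python, from cell import env gives the robot as it stands.
- The arm moves only by the tool servo_tool, never from a script. Its argument "plan" is a list of rows, each an object with "xyz": the shift along the tool's x, y, z in cm, a list of three; "twist": the turn, a rotation vector about the tool's x, y, z in degrees, a list of three; "jaw": the closure, from 0 (fully open) to 1 (shut). In form: [{"xyz": [x, y, z], "twist": [wx, wy, wz], "jaw": jaw}, ...]. A call has 1 to 10 rows; each row is the pose to reach, as a shift and turn from the pose commanded when the call began, along the tool's axes at that moment; what a row does not reach only later rows make up. A row lasts 1/12 s, in which the tool goes at most 41.7 mm and 7.16 degrees, less where a joint would pass 70% of its speed; a pose out of reach is approached as far as the arm can. A call with a gripper value outside its range is refused whole. The fingers move at their own pace and stop on an object; "newtons" is the grip in N (left out, the last holds). Time passes only in rows, so rows that repeat a pose let the fingers close. It gives the time, the measured TCP pose, the force, the opening and the grip force at its end, in the units of the state.
- env.get_obs(): the state, without advancing time (a new reading comes with each control period).
- env.read_camera(name): name is "side" or "top"; returns a dict with "img" (384x512x3 uint8, red, green, blue), "camera_matrix" (3x3 intrinsics, pixels), "R" (3x3) and "t" (3): a world point X has camera coordinates R X + t. Camera axes: x right, y down, z forward; pixel columns grow to the right and rows downward; lengths in m; the calibration is good to about 2 mm. A picture is of the moment at which its call begins. There is no depth.
- env.sign_off(): hands the job in; it is judged then, once.
The state is a dict: "time_s": time; "qpos": joint angles; "joint_velocities": joint speeds; "effort": joint torques, N m; "tool_pos": TCP position; "tool_rot": TCP orientation; "force": force on the tool from outside, world axes, zero at the start; "wrist_torque": the same for the moment, N m; "grip_width": finger opening in m; "grasp_force": force on a finger pad.
Only numpy, scipy, OpenCV 4.12 (cv2) and the standard library are available. Lean on these libraries where they do the work, as an engineer would, in place of code of your own. Each camera call takes 0.05 s, during which the arm holds its last target. There are 200 camera calls.

TASK

The cell in the clamped data logger is flat. Unscrew the logger's black cap without forcing the thread, keep hold of it as it comes free, since a spring under the cell pushes it off, and set it down upright in the large part of the blue tray. Then lift the flat cell out of the logger and set it in the small part of the tray; leave everything else on the desk as it lies.

Things in the scene. Friction and masses are not known exactly. Their poses are not given: they have to be found in the camera images.
- logger: Data logger: grey-green upright tube, 42 mm diameter, orange band, in a dark clamp block (62x66 mm, top 46 mm above the desk) on an aluminium plate 120x90x12 mm; it cannot move. Origin on the tube's axis at desk height, z up. A steel connector sticks out 34 mm along its y, 61 mm up. The tube's shoulder is 75 mm above the desk. The cell stands in an 18 mm well down its middle.
- neck (a point): Top of the logger's threaded neck, on its axis, 98.5 mm above the desk; 37 mm over the thread. Right-hand thread: the cap unscrews counterclockwise seen from above, climbing some millimetres per turn (pitch not known), and is free after 0.3 to 1.3 turns: how far it was screwed down differs. The cap has about 0.5 mm of play. More than 20 N between cap and logger forces the thread.
- cap: Black screw cap, 36.5 mm tall, 50 to 65 g, hollow skirt 45 mm in diameter. Origin at the middle of its open underside, z up its axis. It starts screwed on, underside 77 to 88 mm above the desk. The spring pushes it up with 4 to 6 N at the start, 3 N as it comes free, and throws it off unless held. Once free it must stay in the hand until its underside is within 15 mm of the tray's floor.
- crown (a point): Middle of the cap's ribbed crown, 30.5 mm above its underside. The crown, the cap's top 12 mm, is round and solid, 48 mm in diameter: grip it across, from above; the fingers may reach past it along the skirt. Turning takes less than 0.1 N m. The hand must climb and stay centred with the cap: pulling before it is free, pressing, or turning about a wrong centre loads the thread.
- flat_cell: Flat cell, dark with a tan upper third: upright cylinder 14.4 mm in diameter, 50.4 mm long, 24 g. Origin at the middle of its lower end, z along it. Loose in the logger's well on a spring; with the cap off the spring has lifted it so that about 26 mm stand out above the neck (lower end about 74, top about 124 mm above the desk), and it lifts straight out.
- cell_mid (a point): The middle of the flat cell, 25 mm above its lower end.
- tray: Blue tray that cannot move, 120 mm (its x) by 190 mm (its y), walls and one divider 16 mm high and 3 mm thick, floor 5 mm thick. Origin at the middle of its underside. Inner large part: x from -57 to 57, y from -16 to 92 mm; inner small part: x from -57 to 57, y from -92 to -20 mm.
- cap_place (a point): Middle of the floor of the tray's large part (5 mm above the desk).
- cell_place (a point): Middle of the floor of the tray's small part (5 mm above the desk).
- fresh_cell: Fresh cell, green and tan, lying on the desk, 50 mm long; origin under its middle. Bystander.
- circuit_board: Small green circuit board on stand-offs, 63x77x15 mm; origin under its middle. Bystander.
- needle_pliers: Blue-handled needle-nose pliers, lying, 101x129x12 mm; origin under the middle. Bystander.
- eraser: Blue and white eraser, 34x44x12 mm; origin under its middle. Bystander.
- solder_spool: Red and white reel of solder, 69x59x33 mm; origin under its middle. Bystander.

How it is judged (in metres and radians):
On the way, in this order (a step that is already met when the one before it is completed fails the run):
1. the cap is unscrewed, off the neck and in the hand (z of cap in the frame of logger above 0.102 m and contact force between the fingers and cap above 1 N), for 0.1 s.
2. the cap stands upright in the large part of the tray, let go (x of cap in the frame of tray between -0.036 and 0.036 m and y of cap in the frame of tray between 0.005 and 0.071 m and z of cap in the frame of tray below 0.01 m and angle between cap's own z axis and vertical below 0.15 rad and contact force between the fingers and cap below 0.1 N), for 0.2 s.
At the end, for the whole second after the job is handed in: The cap stands upright (within 0.15 rad) on the floor of the tray's large part, and the flat cell is at rest in the small part, standing or lying with its middle inside the walls; both let go (all of step 2 and x of cell_mid in the frame of tray between -0.06 and 0.06 m and y of cell_mid in the frame of tray between -0.093 and -0.018 m and z of cell_mid in the frame of tray below 0.037 m and contact force between the fingers and flat_cell below 0.1 N and linear speed of flat_cell below 0.05 m/s); the robot touches nothing.
It fails at once if the thread is forced: more than 20 N between cap and logger (contact force between cap and logger above 20 N).
It fails at once if the cap, off its thread, is thrown or dropped: out of the fingers with its underside more than 15 mm above the tray floor (contact force between the fingers and cap below 0.1 N and height (world z) of cap above 0.02 m and (z of cap in the frame of logger above 0.096 m or horizontal distance between cap and logger above 0.02 m)).
It fails at once if a bystander is moved by more than 20 mm (distance of any of fresh_cell, circuit_board, needle_pliers, eraser, solder_spool from where it was at the start of the episode above 0.02 m).
It also fails if it takes over 72 s, if anything falls off the work surface, if the arm or the gripper's body presses on something with over 40 N, if the wrist force passes 120 N, or if a joint passes its speed limit or range.

## Working session

There is one attempt and no reset: what is moved stays moved. The work goes in short steps, Python scripts to look and compute and a tool call to move; the robot and the scene stay as the last step left them, time stands still between calls to the robot, and variables do not carry over. Pictures are saved under pics/ and viewed, at most 10 in all, crops included, and the job is handed in when it is done.

Besides the shell and the picture viewer there is one more tool, called after "Call:" by a JSON object that holds its "name" and its "arguments". servo_tool: Moves the arm, as the interface text tells. Its arguments: {"type":"object","properties":{"plan":{"type":"array","items":{"type":"object","properties":{"xyz":{"type":"array","items":{"type":"number"}},"twist":{"type":"array","items":{"type":"number"}},"jaw":{"type":"number"}}}},"newtons":{"type":"number"}},"required":["plan"]}

```bash
mkdir -p pics; ls
python3 - <<'E'
from cell import env
import cv2,numpy as np
for n in ("side","top"):
    c=env.read_camera(n)
    cv2.imwrite(f"pics/{n}0.png",cv2.resize(c["img"][:,:,::-1],(800,600)))
    np.savez(f"{n}0.npz",**c)
    R,t=c["R"],c["t"];print(n,c["camera_matrix"].tolist(),(-R.T@t).round(3),R.round(3).tolist())
o=env.get_obs();print({k:np.round(v,3) for k,v in o.items()})
E
```

```text
pics
side [[499.66656353704155, 0.0, 257.77405471888414], [0.0, 499.66656353704155, 185.16286980751397], [0.0, 0.0, 1.0]] [0.576 1.275 0.966] [[-1.0, 0.001, 0.001], [-0.0, 0.565, -0.825], [-0.002, -0.825, -0.565]]
top [[355.5543414628164, 0.0, 255.53349672588342], [0.0, 355.5543414628164, 192.10809859457783], [0.0, 0.0, 1.0]] [0.366 0.005 1.304] [[0.029, -1.0, -0.003], [-0.988, -0.028, -0.155], [0.155, 0.007, -0.988]]
{'time_s': np.float64(0.1), 'qpos': array([-68.061,  18.435,  -4.017,  83.168,   1.295,  78.54 ,  -3.262]), 'joint_velocities': array([-0.033, -0.119,  0.031, -0.143, -0.095, -0.006, -0.093]), 'effort': array([ 0.0000e+00, -4.9257e+01, -4.0600e-01, -3.1340e+01, -6.4000e-02,
        4.0000e-02,  0.0000e+00]), 'tool_pos': array([0.234, 0.606, 0.404]), 'tool_rot': array([-1.79902e+02,  5.00000e-03,  1.58870e+02]), 'force': array([ 0.601,  0.116, -0.191]), 'wrist_torque': array([0.031, 0.029, 0.009]), 'grasp_force': np.float64(0.0), 'grip_width': np.float64(0.087)}
```

View pics/side0.png

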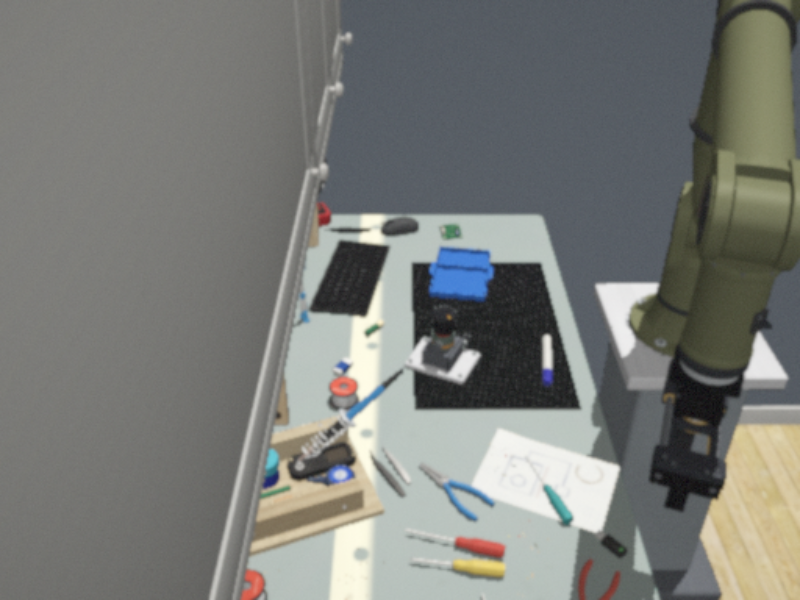

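View pics/top0.png

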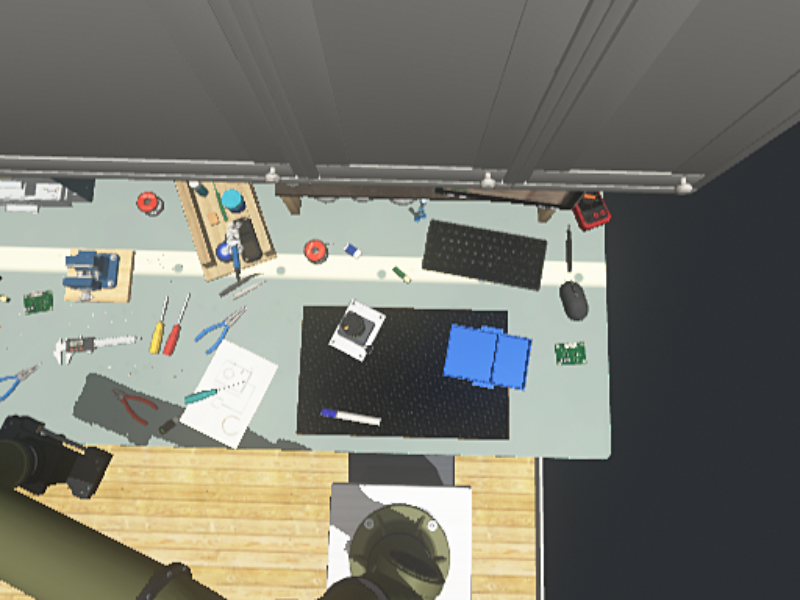

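The top view shows the logger plate near (357,330) with its cap at about (355,325), and the tray at about (487,356) with the divider to the right of the middle. In the side view the cap is at (444,318) and the tray at (461,273). Next I'll crop both closely.

Run:
```python
import cv2,numpy as np
s=np.load("side0.npz")["img"];t=np.load("top0.npz")["img"]
a=cv2.resize(s[150:250,250:330],(480,600),interpolation=cv2.INTER_CUBIC)   # x6
b=cv2.resize(t[185:265,200:253],(318,480),interpolation=cv2.INTER_CUBIC)
p=np.zeros((600,800,3),np.uint8);p[:,:480]=a;p[:480,482:]=b
cv2.imwrite("pics/crop.png",p[:,:,::-1])
for n,i in(("side",s),("top",t)):
    h=cv2.cvtColor(i,cv2.COLOR_RGB2HSV);m=cv2.inRange(h,(100,120,80),(120,255,255))
    k,l,st,c=cv2.connectedComponentsWithStats(m)
    j=1+st[1:,4].argmax();print(n,st[j],c[j])
    cn=max(cv2.findContours((l==j).astype(np.uint8),0,1)[0],key=cv2.contourArea)
    print(cv2.minAreaRect(cn), cv2.approxPolyDP(cn,3,True)[:,0].tolist())
```

```text
side [ 274  159   43   34 1175] [294.58723404 175.62808511]
((294.84429931640625, 175.29080200195312), (42.10198974609375, 31.706438064575195), 4.969740390777588) [[282, 159], [274, 172], [275, 189], [309, 192], [316, 175], [312, 161]]
top [ 284  207   57   43 1828] [311.32877462 228.09901532]
((311.74322509765625, 228.04054260253906), (53.10087203979492, 38.962562561035156), 9.462323188781738) [[289, 207], [284, 240], [335, 249], [340, 217], [316, 209]]
```

View pics/crop.png

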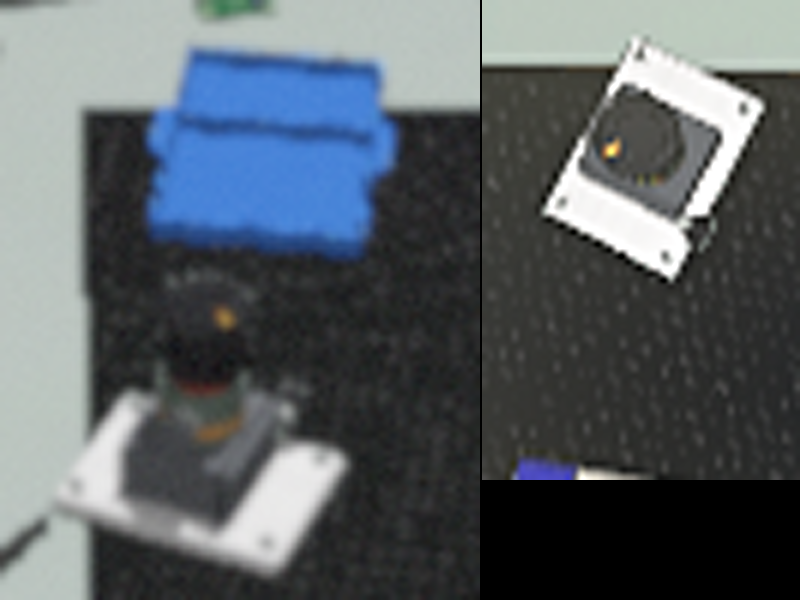

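The crop shows the crown centred at about side px (285,198) and top px (226,208). The plate corners and the tray edges are also clear.

```bash
cat > h.py <<'E'
import numpy as np,cv2
def ray(c,uv):
    d=c["R"].T@np.linalg.inv(c["camera_matrix"])@np.r_[uv,1.]; return -c["R"].T@c["t"],d
def onz(c,uv,z):
    o,d=ray(c,uv);return o+d*(z-o[2])/d[2]
def tri(c1,u1,c2,u2):
    o1,d1=ray(c1,u1);o2,d2=ray(c2,u2);d1/=np.linalg.norm(d1);d2/=np.linalg.norm(d2)
    s=np.linalg.lstsq(np.c_[d1,-d2],o2-o1,rcond=None)[0]
    a,b=o1+s[0]*d1,o2+s[1]*d2;return (a+b)/2,np.linalg.norm(a-b)
E
python3 - <<'E'
from h import *
s=np.load("side0.npz");t=np.load("top0.npz")
print("cap",tri(s,(285.2,198.5),t,(225.8,207.8)))
for z in(.112,.118,.124):print(z,onz(t,(225.8,207.8),z),onz(s,(285.2,198.5),z))
P=[onz(t,((x-482)/6+200-.4,y/6+185-.4),.012) for x,y in((640,38),(765,105),(675,280),(543,213))]
print("plate",np.round(P,3),np.mean(P,0))
Q=[onz(s,(x/6+250-.4,y/6+150-.4),.012) for x,y in((130,388),(350,460),(272,578),(55,500))]
print("plateS",np.round(Q,3),np.mean(Q,0))
T=[onz(t,p,.018) for p in((288.5,206.5),(284,240.5),(335,249.5),(340.5,216.5))]
print("tray",np.round(T,3),np.mean(T,0))
for u in ((190,48),(382,64),(365,258),(150,238),(180,118),(375,138)):print(onz(s,(u[0]/6+250-.4,u[1]/6+150-.4),.02).round(3))
E
```

```text
cap (array([0.49479718, 0.11103106, 0.12171178]), np.float64(0.0010314255207000335))
0.112 [0.49637155 0.11183646 0.112     ] [0.49335563 0.09778068 0.112     ]
0.118 [0.4957163  0.11129759 0.118     ] [0.49393507 0.1060527  0.118     ]
0.124 [0.49506105 0.11075871 0.124     ] [0.49451451 0.11432472 0.124     ]
plate [[0.57  0.123 0.012]
 [0.53  0.045 0.012]
 [0.423 0.096 0.012]
 [0.461 0.177 0.012]] [0.49587983 0.11018093 0.012     ]
plateS [[0.531 0.043 0.012]
 [0.422 0.102 0.012]
 [0.467 0.191 0.012]
 [0.57  0.134 0.012]] [0.49737129 0.11774683 0.012     ]
tray [[ 0.518 -0.108  0.018]
 [ 0.395 -0.093  0.018]
 [ 0.368 -0.276  0.018]
 [ 0.487 -0.296  0.018]] [ 0.44206879 -0.19316865  0.018     ]
[ 0.487 -0.283  0.02 ]
[ 0.372 -0.264  0.02 ]
[ 0.4   -0.062  0.02 ]
[ 0.517 -0.081  0.02 ]
[ 0.496 -0.204  0.02 ]
[ 0.384 -0.182  0.02 ]
```

Call:
{"name": "servo_tool", "arguments": {"plan": [{"xyz":[-42.2,-36.8,0],"twist":[0,0,70],"jaw":0},{"xyz":[-42.2,-36.8,0],"twist":[0,0,70],"jaw":0},{"xyz":[-42.2,-36.8,0],"twist":[0,0,70],"jaw":0},{"xyz":[-42.2,-36.8,0],"twist":[0,0,70],"jaw":0},{"xyz":[-42.2,-36.8,0],"twist":[0,0,70],"jaw":0},{"xyz":[-42.2,-36.8,0],"twist":[0,0,70],"jaw":0},{"xyz":[-42.2,-36.8,0],"twist":[0,0,70],"jaw":0},{"xyz":[-42.2,-36.8,0],"twist":[0,0,70],"jaw":0},{"xyz":[-42.2,-36.8,0],"twist":[0,0,70],"jaw":0},{"xyz":[-42.2,-36.8,0],"twist":[0,0,70],"jaw":0}]}}

```text
time_s: 0.93
tool_pos: [0.4289, 0.2355, 0.4046]
tool_rot: [-180.0, -0.0, 88.5]
force: [0.4, 0.7, -0.3]
grip_width: 0.0872
grasp_force: 0.0
```

```bash
cat >> h.py <<'E'
from scipy.spatial.transform import Rotation as Ro
def st():
    from cell import env
    o=env.get_obs();print({k:np.round(o[k],4).tolist() for k in("time_s","qpos","tool_pos","tool_rot","force","wrist_torque","grip_width","grasp_force")});return o
def to(p,yaw=None):
    o=st();R=Ro.from_euler("xyz",o["tool_rot"],degrees=True)
    print("shift cm",(100*R.inv().apply(np.array(p)-o["tool_pos"])).round(2))
    if yaw is not None: print("twist",(R.inv()*Ro.from_euler("xyz",[180,0,yaw],degrees=True)).as_rotvec(degrees=True).round(1))
E
python3 -c "
from h import *
to([.495,.111,.40])"
```

```text
{'time_s': 0.9333, 'qpos': [-48.2036, -1.6896, 16.0778, 105.8314, 0.466, 75.7953, -33.7119], 'tool_pos': [0.4289, 0.2355, 0.4046], 'tool_rot': [-179.9888, -0.0119, 88.5349], 'force': [0.3705, 0.6559, -0.2531], 'wrist_torque': [-0.0262, 0.029, -0.0247], 'grip_width': 0.0872, 'grasp_force': 0.0}
shift cm [-12.28   6.93   0.45]
```

Call:
{"name": "servo_tool", "arguments": {"plan": [{"xyz":[-12.3,6.9,6],"twist":[0,0,131],"jaw":0},{"xyz":[-12.3,6.9,6],"twist":[0,0,131],"jaw":0},{"xyz":[-12.3,6.9,6],"twist":[0,0,131],"jaw":0},{"xyz":[-12.3,6.9,6],"twist":[0,0,131],"jaw":0},{"xyz":[-12.3,6.9,6],"twist":[0,0,131],"jaw":0},{"xyz":[-12.3,6.9,6],"twist":[0,0,131],"jaw":0},{"xyz":[-12.3,6.9,6],"twist":[0,0,131],"jaw":0},{"xyz":[-12.3,6.9,6],"twist":[0,0,131],"jaw":0},{"xyz":[-12.3,6.9,6],"twist":[0,0,131],"jaw":0},{"xyz":[-12.3,6.9,6],"twist":[0,0,131],"jaw":0}]}}

```text
time_s: 1.77
tool_pos: [0.4949, 0.1132, 0.3443]
tool_rot: [180.0, 0.0, 16.9]
force: [-0.0, -0.7, -1.3]
grip_width: 0.0871
grasp_force: 0.0
```

```bash
python3 -c "
from h import *
to([.495,.111,.34],-43)"
```

```text
{'time_s': 1.7667, 'qpos': [-40.8794, 3.0712, 25.9475, 108.5032, -1.4367, 68.7878, -87.5545], 'tool_pos': [0.4949, 0.1132, 0.3443], 'tool_rot': [179.9976, 0.0472, 16.8887], 'force': [-0.0132, -0.7051, -1.3328], 'wrist_torque': [-0.1118, 0.1058, 0.008], 'grip_width': 0.0871, 'grasp_force': 0.0}
shift cm [-0.06  0.22  0.43]
twist [ 0.   0.  59.9]
```

Call:
{"name": "servo_tool", "arguments": {"plan": [{"xyz":[-0.1,0.2,0],"twist":[0,0,58],"jaw":0},{"xyz":[-0.1,0.2,0],"twist":[0,0,58],"jaw":0},{"xyz":[-0.1,0.2,0],"twist":[0,0,58],"jaw":0},{"xyz":[-0.1,0.2,0],"twist":[0,0,58],"jaw":0},{"xyz":[-0.1,0.2,0],"twist":[0,0,58],"jaw":0},{"xyz":[-0.1,0.2,0],"twist":[0,0,58],"jaw":0},{"xyz":[-0.1,0.2,0],"twist":[0,0,58],"jaw":0},{"xyz":[-0.1,0.2,0],"twist":[0,0,58],"jaw":0},{"xyz":[-0.1,0.2,0],"twist":[0,0,58],"jaw":0},{"xyz":[-0.1,0.2,0],"twist":[0,0,58],"jaw":0}]}}

```text
time_s: 2.6
tool_pos: [0.4946, 0.1111, 0.3445]
tool_rot: [180.0, 0.0, -40.6]
force: [-0.3, -0.1, -0.8]
grip_width: 0.0873
grasp_force: 0.0
```

Run:
```python
from h import *
from cell import env
to([.495,.111,.279])
s=env.read_camera("side");t=env.read_camera("top")
np.savez("side1.npz",**s);np.savez("top1.npz",**t)
a=cv2.resize(s["img"][150:250,250:330],(480,600),interpolation=cv2.INTER_CUBIC)
b=cv2.resize(t["img"][185:265,200:253],(318,480),interpolation=cv2.INTER_CUBIC)
p=np.zeros((600,800,3),np.uint8);p[:,:480]=a;p[:480,482:]=b
cv2.imwrite("pics/crop1.png",p[:,:,::-1])
```

```text
{'time_s': 2.6, 'qpos': [-42.3596, 2.9385, 27.6895, 108.6519, -1.4626, 68.7802, -144.7677], 'tool_pos': [0.4946, 0.1111, 0.3445], 'tool_rot': [179.9759, 0.0148, -40.5967], 'force': [-0.3457, -0.1047, -0.7561], 'wrist_torque': [0.0398, 0.1497, -0.0395], 'grip_width': 0.0873, 'grasp_force': 0.0}
shift cm [ 0.04 -0.02  6.55]
```

View pics/crop1.png

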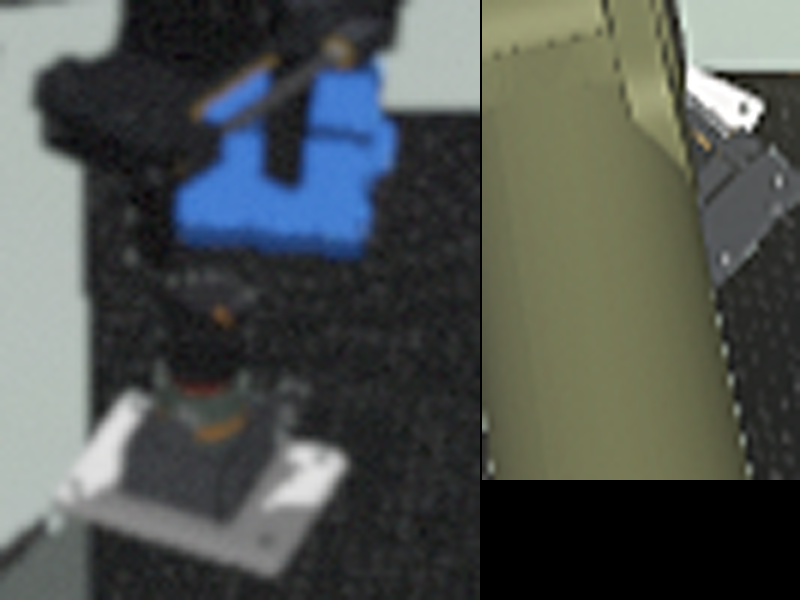

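The side view shows the open fingers straddling above the cap: the tips are at crop (140,250) and (285,185), and the crown is at (212,290). The way down is clear.

Call:
{"name": "servo_tool", "arguments": {"plan": [{"xyz":[0,0,3],"twist":[0,0,0],"jaw":0},{"xyz":[0,0,5],"twist":[0,0,0],"jaw":0},{"xyz":[0,0,6.5],"twist":[0,0,0],"jaw":0},{"xyz":[0,0,6.5],"twist":[0,0,0],"jaw":0},{"xyz":[0,0,6.5],"twist":[0,0,0],"jaw":0}], "newtons": 3}}

```text
time_s: 3.12
tool_pos: [0.4945, 0.1111, 0.2794]
tool_rot: [179.9, 0.0, -40.7]
force: [-0.1, -0.2, 0.2]
grip_width: 0.0869
grasp_force: 0.0
```

Run:
```python
from h import *
s=np.load("side1.npz")
for r in (375,380,385,390):
    o,d=ray(s,(205/6+250-.4,r/6+150-.4));print(r,o+d*(.1335-o[1])/d[1])
X=s["R"]@np.array([.4946,.1111,.1625])+s["t"];u=s["camera_matrix"]@X;print(u/u[2], (u[:2]/u[2]-[250,150])*6)
st()
```

```text
375 [0.49842308 0.1335     0.08961537]
380 [0.49833065 0.1335     0.08659536]
385 [0.49823799 0.1335     0.08356817]
390 [0.49814512 0.1335     0.08053377]
[285.5550391  186.81425901   1.        ] [213.33023462 220.88555408]
{'time_s': 3.1167, 'qpos': [-41.6849, 7.0799, 27.8035, 112.751, -3.7346, 61.1215, -142.9295], 'tool_pos': [0.4945, 0.1111, 0.2794], 'tool_rot': [179.9113, 0.0308, -40.6784], 'force': [-0.0748, -0.1716, 0.2047], 'wrist_torque': [-0.0093, 0.2038, 0.0073], 'grip_width': 0.0869, 'grasp_force': 0.0}
```

Call:
{"name": "servo_tool", "arguments": {"plan": [{"xyz":[0,0,0],"twist":[0,0,0],"jaw":1},{"xyz":[0,0,0],"twist":[0,0,0],"jaw":1},{"xyz":[0,0,0],"twist":[0,0,0],"jaw":1},{"xyz":[0,0,0],"twist":[0,0,0],"jaw":1},{"xyz":[0,0,0],"twist":[0,0,0],"jaw":1},{"xyz":[0,0,0],"twist":[0,0,0],"jaw":1}], "newtons": 3}}

```text
time_s: 3.62
tool_pos: [0.4949, 0.1113, 0.2802]
tool_rot: [-179.9, -0.0, -40.7]
force: [2.0, 2.0, 0.4]
grip_width: 0.055
grasp_force: 1.6
```

```bash
python3 -c "
from h import *
o=st();print(Ro.from_euler('xyz',o['tool_rot'],degrees=True).inv().apply(o['force']))"
```

```text
{'time_s': 3.6167, 'qpos': [-41.6942, 7.0113, 27.8083, 112.7109, -3.7605, 61.0637, -142.9865], 'tool_pos': [0.4949, 0.1113, 0.2802], 'tool_rot': [-179.9284, -0.0187, -40.7409], 'force': [1.994, 1.9849, 0.4176], 'wrist_torque': [0.5397, -0.239, 0.0523], 'grip_width': 0.055, 'grasp_force': 1.5645}
[ 0.2155329  -2.80581985 -0.41397761]
```

Call:
{"name": "servo_tool", "arguments": {"plan": [{"xyz":[0,-0.15,0],"twist":[0,0,0],"jaw":1},{"xyz":[0,-0.3,0],"twist":[0,0,0],"jaw":1},{"xyz":[0,-0.35,0],"twist":[0,0,0],"jaw":1},{"xyz":[0,-0.35,0],"twist":[0,0,0],"jaw":1},{"xyz":[0,-0.35,0],"twist":[0,0,0],"jaw":1}]}}

```text
time_s: 4.03
tool_pos: [0.4973, 0.1139, 0.2801]
tool_rot: [-180.0, -0.0, -40.7]
force: [0.1, 0.8, 3.5]
grip_width: 0.0476
grasp_force: 3.0
```

```bash
cat >> h.py <<'E'
def fy():
    o=st();print("tool force",Ro.from_euler('xyz',o['tool_rot'],degrees=True).inv().apply(o['force']).round(2))
E
python3 -c "
from h import *
fy()"
```

```text
{'time_s': 4.0333, 'qpos': [-41.7557, 7.4026, 27.7336, 112.3301, -3.9348, 61.1214, -143.0635], 'tool_pos': [0.4973, 0.1139, 0.2801], 'tool_rot': [-179.9584, -0.02, -40.7442], 'force': [0.0852, 0.7941, 3.5304], 'wrist_torque': [0.1908, -0.0631, -0.0457], 'grip_width': 0.0476, 'grasp_force': 3.0}
tool force [-0.45 -0.66 -3.53]
```

Call:
{"name": "servo_tool", "arguments": {"plan": [{"xyz":[0,0,0],"twist":[0,0,0],"jaw":1},{"xyz":[0,0,0],"twist":[0,0,0],"jaw":1},{"xyz":[0,0,-0.01],"twist":[0,0,-6],"jaw":1},{"xyz":[0,0,-0.02],"twist":[0,0,-12],"jaw":1},{"xyz":[0,0,-0.03],"twist":[0,0,-18],"jaw":1},{"xyz":[0,0,-0.04],"twist":[0,0,-24],"jaw":1},{"xyz":[0,0,-0.04],"twist":[0,0,-24],"jaw":1}], "newtons": 8}}

```text
time_s: 4.62
tool_pos: [0.497, 0.1134, 0.2802]
tool_rot: [180.0, 0.0, -16.6]
force: [-0.0, -0.0, 3.1]
grip_width: 0.0478
grasp_force: 8.0
```

```bash
python3 -c "
from h import *
fy()"
```

```text
{'time_s': 4.6167, 'qpos': [-40.0711, 7.3079, 25.9405, 112.2955, -3.6236, 61.1856, -119.183], 'tool_pos': [0.497, 0.1134, 0.2802], 'tool_rot': [179.9812, 0.0016, -16.6179], 'force': [-0.0473, -0.006, 3.0611], 'wrist_torque': [-0.051, 0.1341, 0.0108], 'grip_width': 0.0478, 'grasp_force': 7.9982}
tool force [-0.04  0.02 -3.06]
```

Call:
{"name": "servo_tool", "arguments": {"plan": [{"xyz":[0,0,-0.01],"twist":[0,0,-6],"jaw":1},{"xyz":[0,0,-0.02],"twist":[0,0,-12],"jaw":1},{"xyz":[0,0,-0.03],"twist":[0,0,-18],"jaw":1},{"xyz":[0,0,-0.04],"twist":[0,0,-24],"jaw":1},{"xyz":[0,0,-0.05],"twist":[0,0,-30],"jaw":1},{"xyz":[0,0,-0.06],"twist":[0,0,-36],"jaw":1}]}}

```text
time_s: 5.12
tool_pos: [0.497, 0.1132, 0.2807]
tool_rot: [180.0, 0.0, 19.3]
force: [0.5, -1.5, 3.3]
grip_width: 0.0476
grasp_force: 8.0
```

```bash
python3 -c "
from h import *
fy()"
```

```text
{'time_s': 5.1167, 'qpos': [-37.6892, 7.1994, 23.3819, 112.196, -3.2043, 61.2548, -83.5962], 'tool_pos': [0.497, 0.1132, 0.2807], 'tool_rot': [179.9607, 0.0301, 19.3323], 'force': [0.4927, -1.4529, 3.2557], 'wrist_torque': [-0.2444, 0.0221, -0.0317], 'grip_width': 0.0476, 'grasp_force': 7.9978}
tool force [-0.02  1.54 -3.25]
```

Call:
{"name": "servo_tool", "arguments": {"plan": [{"xyz":[0,0.02,-0.01],"twist":[0,0,-6],"jaw":1},{"xyz":[0,0.03,-0.02],"twist":[0,0,-12],"jaw":1},{"xyz":[0,0.03,-0.03],"twist":[0,0,-18],"jaw":1},{"xyz":[0,0.03,-0.04],"twist":[0,0,-24],"jaw":1},{"xyz":[0,0.03,-0.05],"twist":[0,0,-30],"jaw":1},{"xyz":[0,0.03,-0.06],"twist":[0,0,-36],"jaw":1},{"xyz":[0,0.03,-0.07],"twist":[0,0,-42],"jaw":1},{"xyz":[0,0.03,-0.08],"twist":[0,0,-48],"jaw":1}]}}

```text
time_s: 5.78
tool_pos: [0.4978, 0.1122, 0.2819]
tool_rot: [179.9, 0.0, 67.3]
force: [1.9, -2.6, 4.4]
grip_width: 0.0476
grasp_force: 8.0
```

```bash
python3 -c "
from h import *
fy()"
```

```text
{'time_s': 5.7833, 'qpos': [-34.5627, 7.0747, 20.1273, 111.9999, -2.6364, 61.2902, -36.0227], 'tool_pos': [0.4978, 0.1122, 0.2819], 'tool_rot': [179.8585, 0.0392, 67.2902], 'force': [1.8633, -2.6368, 4.4483], 'wrist_torque': [-0.6619, -0.421, -0.0337], 'grip_width': 0.0476, 'grasp_force': 7.9978}
tool force [-1.72  2.75 -4.44]
```

Call:
{"name": "servo_tool", "arguments": {"plan": [{"xyz":[-0.02,0.02,-0.03],"twist":[0,0,-6],"jaw":1},{"xyz":[-0.03,0.04,-0.05],"twist":[0,0,-12],"jaw":1},{"xyz":[-0.03,0.04,-0.07],"twist":[0,0,-18],"jaw":1},{"xyz":[-0.03,0.04,-0.08],"twist":[0,0,-24],"jaw":1},{"xyz":[-0.03,0.04,-0.09],"twist":[0,0,-30],"jaw":1},{"xyz":[-0.03,0.04,-0.1],"twist":[0,0,-36],"jaw":1}]}}

```text
time_s: 6.28
tool_pos: [0.4985, 0.112, 0.2833]
tool_rot: [179.8, 0.1, 103.3]
force: [3.0, -0.4, 4.6]
grip_width: 0.0478
grasp_force: 8.0
```

```bash
python3 -c "
from h import *
fy()"
```

```text
{'time_s': 6.2833, 'qpos': [-32.2939, 6.991, 17.74, 111.8106, -2.3134, 61.3566, -0.2889], 'tool_pos': [0.4985, 0.112, 0.2833], 'tool_rot': [179.8071, 0.0906, 103.2861], 'force': [3.0426, -0.3786, 4.5711], 'wrist_torque': [-0.3636, -0.7693, -0.0154], 'grip_width': 0.0478, 'grasp_force': 7.9976}
tool force [-1.07  2.89 -4.56]
```

Call:
{"name": "servo_tool", "arguments": {"plan": [{"xyz":[-0.01,0.04,-0.03],"twist":[0,0,0],"jaw":1},{"xyz":[-0.01,0.04,-0.03],"twist":[0,0,0],"jaw":1},{"xyz":[-0.01,0.04,-0.03],"twist":[0,0,0],"jaw":1}]}}

```text
time_s: 6.53
tool_pos: [0.4986, 0.1126, 0.2833]
tool_rot: [179.9, 0.1, 103.0]
force: [5.6, -2.2, 4.0]
grip_width: 0.0476
grasp_force: 8.0
```

```bash
python3 -c "
from h import *
fy()"
```

```text
{'time_s': 6.5333, 'qpos': [-32.3212, 7.0308, 17.7297, 111.7608, -2.366, 61.4161, -0.5819], 'tool_pos': [0.4986, 0.1126, 0.2833], 'tool_rot': [179.8548, 0.0544, 103.0073], 'force': [5.6403, -2.1557, 3.9875], 'wrist_torque': [-0.4727, -1.1588, -0.0222], 'grip_width': 0.0476, 'grasp_force': 8.0002}
tool force [-3.37  5.02 -3.97]
```

Call:
{"name": "servo_tool", "arguments": {"plan": [{"xyz":[-0.05,0.09,-0.04],"twist":[0,0,0],"jaw":1},{"xyz":[-0.05,0.09,-0.04],"twist":[0,0,0],"jaw":1},{"xyz":[-0.05,0.09,-0.04],"twist":[0,0,0],"jaw":1},{"xyz":[-0.05,0.09,-0.04],"twist":[0,0,0],"jaw":1}]}}

```text
time_s: 6.87
tool_pos: [0.499, 0.1126, 0.2834]
tool_rot: [180.0, 0.0, 103.2]
force: [4.8, -1.2, 3.8]
grip_width: 0.0474
grasp_force: 8.0
```

```bash
python3 -c "
from h import *
fy()"
```

```text
{'time_s': 6.8667, 'qpos': [-32.2815, 7.1183, 17.7279, 111.6609, -2.4335, 61.5406, -0.3194], 'tool_pos': [0.499, 0.1126, 0.2834], 'tool_rot': [179.9628, 0.0222, 103.2035], 'force': [4.8493, -1.1887, 3.8076], 'wrist_torque': [-0.5504, -1.0267, 0.0009], 'grip_width': 0.0474, 'grasp_force': 8.0003}
tool force [-2.27  4.45 -3.8 ]
```

Call:
{"name": "servo_tool", "arguments": {"plan": [{"xyz":[-0.02,0.03,-0.02],"twist":[0,0,-6],"jaw":1},{"xyz":[-0.03,0.04,-0.04],"twist":[0,0,-12],"jaw":1},{"xyz":[-0.03,0.05,-0.06],"twist":[0,0,-18],"jaw":1},{"xyz":[-0.03,0.05,-0.07],"twist":[0,0,-24],"jaw":1},{"xyz":[-0.03,0.05,-0.09],"twist":[0,0,-30],"jaw":1},{"xyz":[-0.03,0.05,-0.1],"twist":[0,0,-36],"jaw":1}]}}

```text
time_s: 7.37
tool_pos: [0.4993, 0.1133, 0.2845]
tool_rot: [179.9, -0.0, 139.5]
force: [4.6, 0.8, 4.7]
grip_width: 0.0478
grasp_force: 8.0
```

```bash
python3 -c "
from h import *
fy()"
```

```text
{'time_s': 7.3667, 'qpos': [-30.032, 7.0835, 15.2805, 111.4606, -2.1926, 61.6958, 35.7106], 'tool_pos': [0.4993, 0.1133, 0.2845], 'tool_rot': [179.9403, -0.0413, 139.5342], 'force': [4.577, 0.7574, 4.7257], 'wrist_torque': [0.0587, -0.7827, -0.0399], 'grip_width': 0.0478, 'grasp_force': 7.9974}
tool force [-2.99  3.55 -4.72]
```

Call:
{"name": "servo_tool", "arguments": {"plan": [{"xyz":[-0.03,0.03,-0.03],"twist":[0,0,-6],"jaw":1},{"xyz":[-0.06,0.06,-0.05],"twist":[0,0,-12],"jaw":1},{"xyz":[-0.06,0.06,-0.07],"twist":[0,0,-18],"jaw":1},{"xyz":[-0.06,0.06,-0.09],"twist":[0,0,-24],"jaw":1},{"xyz":[-0.06,0.06,-0.11],"twist":[0,0,-30],"jaw":1},{"xyz":[-0.06,0.06,-0.13],"twist":[0,0,-36],"jaw":1}]}}

```text
time_s: 7.87
tool_pos: [0.4997, 0.1137, 0.2855]
tool_rot: [179.9, -0.1, 175.6]
force: [1.7, 0.9, 5.0]
grip_width: 0.0477
grasp_force: 8.0
```

```bash
python3 -c "
from h import *
fy()"
```

```text
{'time_s': 7.8667, 'qpos': [-27.8291, 7.0967, 12.9035, 111.23, -1.9144, 61.9132, 71.4371], 'tool_pos': [0.4997, 0.1137, 0.2855], 'tool_rot': [179.9146, -0.0824, 175.5553], 'force': [1.6866, 0.9354, 4.9636], 'wrist_torque': [0.1935, -0.4437, -0.1179], 'grip_width': 0.0477, 'grasp_force': 7.9977}
tool force [-1.6   1.07 -4.96]
```

Call:
{"name": "servo_tool", "arguments": {"plan": [{"xyz":[-0.02,0.02,-0.03],"twist":[0,0,-6],"jaw":1},{"xyz":[-0.03,0.02,-0.05],"twist":[0,0,-12],"jaw":1},{"xyz":[-0.03,0.02,-0.07],"twist":[0,0,-18],"jaw":1},{"xyz":[-0.03,0.02,-0.09],"twist":[0,0,-24],"jaw":1},{"xyz":[-0.03,0.02,-0.11],"twist":[0,0,-30],"jaw":1},{"xyz":[-0.03,0.02,-0.13],"twist":[0,0,-36],"jaw":1}]}}

```text
time_s: 8.37
tool_pos: [0.4997, 0.1139, 0.2866]
tool_rot: [179.9, -0.1, -148.4]
force: [1.5, 0.7, 5.3]
grip_width: 0.0475
grasp_force: 8.0
```

```bash
python3 -c "
from h import *
fy()"
```

```text
{'time_s': 8.3667, 'qpos': [-25.6708, 7.0681, 10.5765, 111.0628, -1.5886, 62.114, 107.1308], 'tool_pos': [0.4997, 0.1139, 0.2866], 'tool_rot': [179.8616, -0.0811, -148.4421], 'force': [1.5182, 0.6655, 5.3169], 'wrist_torque': [0.17, -0.2326, -0.0708], 'grip_width': 0.0475, 'grasp_force': 7.9978}
tool force [-1.63 -0.21 -5.32]
```

Call:
{"name": "servo_tool", "arguments": {"plan": [{"xyz":[-0.02,0,-0.05],"twist":[0,0,-6],"jaw":1},{"xyz":[-0.02,0,-0.09],"twist":[0,0,-12],"jaw":1},{"xyz":[-0.02,0,-0.12],"twist":[0,0,-18],"jaw":1},{"xyz":[-0.02,0,-0.14],"twist":[0,0,-24],"jaw":1},{"xyz":[-0.02,0,-0.16],"twist":[0,0,-30],"jaw":1},{"xyz":[-0.02,0,-0.18],"twist":[0,0,-36],"jaw":1}]}}

```text
time_s: 8.87
tool_pos: [0.4996, 0.1137, 0.288]
tool_rot: [179.8, -0.0, -112.4]
force: [1.4, 0.2, 2.4]
grip_width: 0.0479
grasp_force: 8.0
```

```bash
python3 -c "
from h import *
fy()"
```

```text
{'time_s': 8.8667, 'qpos': [-23.5474, 7.0106, 8.3098, 110.8981, -1.2301, 62.3453, 142.8378], 'tool_pos': [0.4996, 0.1137, 0.288], 'tool_rot': [179.8128, -0.0452, -112.4376], 'force': [1.447, 0.1992, 2.438], 'wrist_torque': [0.1989, -0.1859, -0.0229], 'grip_width': 0.0479, 'grasp_force': 7.9974}
tool force [-0.73 -1.25 -2.44]
```

Call:
{"name": "servo_tool", "arguments": {"plan": [{"xyz":[0,0,-0.06],"twist":[0,0,-5],"jaw":1},{"xyz":[0,0,-0.12],"twist":[0,0,-5],"jaw":1},{"xyz":[0,0,-0.12],"twist":[0,0,-5],"jaw":1},{"xyz":[0,0,-0.12],"twist":[0,0,-5],"jaw":1}]}}

```text
time_s: 9.2
tool_pos: [0.4998, 0.1134, 0.2892]
tool_rot: [179.8, -0.0, -107.8]
force: [-0.6, 1.6, 2.0]
grip_width: 0.0475
grasp_force: 8.0
```

Run:
```python
from h import *
fy()
from cell import env
s=env.read_camera("side")
np.savez("side2.npz",**s)
a=cv2.resize(s["img"][150:250,250:330],(480,600),interpolation=cv2.INTER_CUBIC)
cv2.imwrite("pics/crop2.png",a[:,:,::-1])
```

```text
{'time_s': 9.2, 'qpos': [-23.2727, 6.943, 8.0382, 110.8095, -1.1555, 62.4717, 147.3954], 'tool_pos': [0.4998, 0.1134, 0.2892], 'tool_rot': [179.8422, -0.036, -107.8486], 'force': [-0.6025, 1.5775, 2.0061], 'wrist_torque': [0.2781, 0.1572, -0.0248], 'grip_width': 0.0475, 'grasp_force': 8.0}
tool force [-1.32  1.06 -2.  ]
```

View pics/crop2.png

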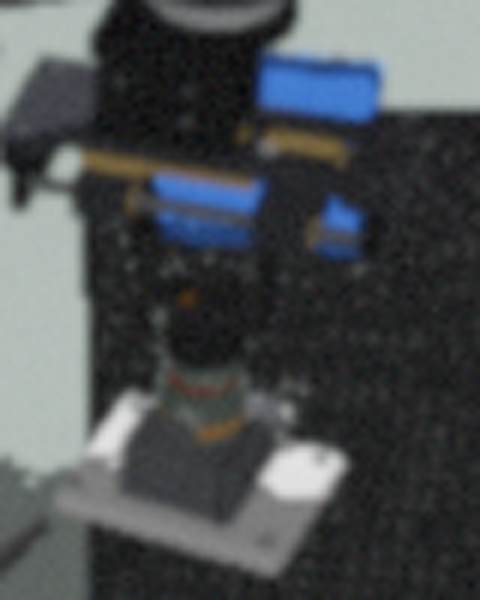

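The picture shows the cap raised by about 10 mm: the underside edge is at crop row 370 and the orange dot has turned to (190,297). Next I'll test whether it is free with a small lift.

Call:
{"name": "servo_tool", "arguments": {"plan": [{"xyz":[0,0,-0.07],"twist":[0,0,0],"jaw":1},{"xyz":[0,0,-0.15],"twist":[0,0,0],"jaw":1},{"xyz":[0,0,-0.15],"twist":[0,0,0],"jaw":1}], "newtons": 10}}

```text
time_s: 9.5
tool_pos: [0.5004, 0.113, 0.2913]
tool_rot: [179.9, -0.0, -107.8]
force: [-0.7, 1.4, 1.3]
grip_width: 0.047
grasp_force: 10.0
```

```bash
python3 -c "
from h import *
fy()"
```

```text
{'time_s': 9.5, 'qpos': [-23.2599, 6.8338, 8.0706, 110.6693, -1.0989, 62.616, 147.4859], 'tool_pos': [0.5004, 0.113, 0.2913], 'tool_rot': [179.9498, -0.0105, -107.7745], 'force': [-0.7329, 1.3659, 1.2671], 'wrist_torque': [0.2844, 0.2715, 0.0174], 'grip_width': 0.047, 'grasp_force': 10.0001}
tool force [-1.08  1.12 -1.27]
```

Call:
{"name": "servo_tool", "arguments": {"plan": [{"xyz":[0,0,-0.3],"twist":[0,0,0],"jaw":1},{"xyz":[0,0,-0.8],"twist":[0,0,0],"jaw":1},{"xyz":[0,0,-1.5],"twist":[0,0,0],"jaw":1},{"xyz":[0,0,-3],"twist":[0,0,0],"jaw":1},{"xyz":[0,0,-5],"twist":[0,0,0],"jaw":1},{"xyz":[0,0,-7],"twist":[0,0,6],"jaw":1},{"xyz":[0,0,-7],"twist":[0,0,12],"jaw":1},{"xyz":[0,0,-7],"twist":[0,0,18],"jaw":1}], "newtons": 15}}

```text
time_s: 10.17
tool_pos: [0.5012, 0.1127, 0.3637]
tool_rot: [-179.9, 0.2, -126.1]
force: [-0.4, -0.5, -0.7]
grip_width: 0.0476
grasp_force: 15.0
```

```bash
python3 -c "
from h import *
to([.448,-.155,.36],135)
"
```

```text
{'time_s': 10.1667, 'qpos': [-23.9905, 3.078, 8.6545, 105.8996, -0.4898, 70.8455, 128.7352], 'tool_pos': [0.5012, 0.1127, 0.3637], 'tool_rot': [-179.8673, 0.166, -126.0753], 'force': [-0.3608, -0.4956, -0.7133], 'wrist_torque': [0.0336, 0.0625, -0.0213], 'grip_width': 0.0476, 'grasp_force': 14.9929}
shift cm [ 24.77 -11.46   0.32]
twist [ 0.   0.2 98.9]
```

Call:
{"name": "servo_tool", "arguments": {"plan": [{"xyz":[2.5,-1.2,0],"twist":[0,0,7],"jaw":1},{"xyz":[5.5,-2.5,0],"twist":[0,0,14],"jaw":1},{"xyz":[9,-4.1,0],"twist":[0,0,21],"jaw":1},{"xyz":[12.5,-5.8,0],"twist":[0,0,28],"jaw":1},{"xyz":[16,-7.4,0],"twist":[0,0,35],"jaw":1},{"xyz":[19.5,-9,0],"twist":[0,0,42],"jaw":1},{"xyz":[22.5,-10.4,0],"twist":[0,0,49],"jaw":1},{"xyz":[24.8,-11.5,0],"twist":[0,0,56],"jaw":1},{"xyz":[24.8,-11.5,0],"twist":[0,0,63],"jaw":1},{"xyz":[24.8,-11.5,0],"twist":[0,0,70],"jaw":1}]}}

```text
time_s: 11.0
tool_pos: [0.4483, -0.158, 0.3621]
tool_rot: [180.0, 0.0, 163.6]
force: [-0.1, 0.8, -0.3]
grip_width: 0.0473
grasp_force: 15.0
```

Run:
```python
from h import *
to([.448,-.155,.21])
from cell import env
s=env.read_camera("side");t=env.read_camera("top")
np.savez("side3.npz",**s);np.savez("top3.npz",**t)
a=cv2.resize(s["img"][110:230,230:330],(500,600),interpolation=cv2.INTER_CUBIC)
b=cv2.resize(t["img"][190:265,280:340],(300,375),interpolation=cv2.INTER_CUBIC)
p=np.zeros((600,800,3),np.uint8);p[:,:500]=a;p[:375,500:]=b
cv2.imwrite("pics/crop3.png",p[:,:,::-1])
```

```text
{'time_s': 11.0, 'qpos': [-7.914, -2.2409, 23.7358, 111.1929, 0.9492, 70.8171, 89.1093], 'tool_pos': [0.4483, -0.158, 0.3621], 'tool_rot': [179.9943, 0.0438, 163.6149], 'force': [-0.081, 0.8067, -0.2991], 'wrist_torque': [0.0576, -0.0132, 0.0119], 'grip_width': 0.0473, 'grasp_force': 14.9916}
shift cm [ 0.13  0.28 15.21]
```

View pics/crop3.png

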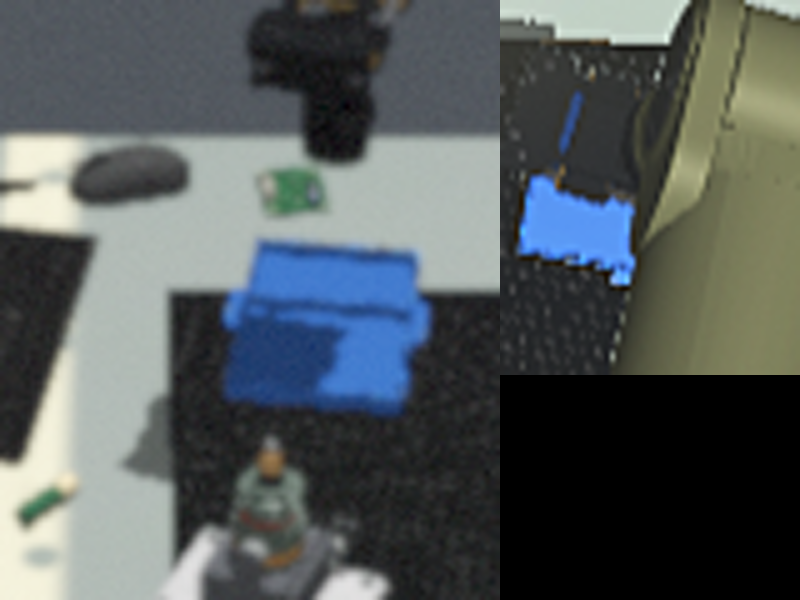

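The cap hangs upright in the fingers, with its underside edge at crop (338,160). The flat cell stands up in the logger at (270,460).

Run:
```python
from h import *
s=np.load("side3.npz")
for r in (156,160,164):
    o,d=ray(s,(338/5+230-.4,r/5+110-.4));print(o+d*(-.1355-o[1])/d[1])
```

```text
[ 0.44571025 -0.1355      0.17264919]
[ 0.44557501 -0.1355      0.16969712]
[ 0.4454395  -0.1355      0.16673892]
```

Call:
{"name": "servo_tool", "arguments": {"plan": [{"xyz":[0,0.1,3],"twist":[0,0,0],"jaw":1},{"xyz":[0.1,0.2,6],"twist":[0,0,0],"jaw":1},{"xyz":[0.1,0.2,9],"twist":[0,0,0],"jaw":1},{"xyz":[0.1,0.2,11.5],"twist":[0,0,0],"jaw":1},{"xyz":[0.1,0.2,13],"twist":[0,0,0],"jaw":1},{"xyz":[0.1,0.2,14],"twist":[0,0,0],"jaw":1},{"xyz":[0.1,0.2,14],"twist":[0,0,0],"jaw":1}]}}

```text
time_s: 11.68
tool_pos: [0.448, -0.1528, 0.2197]
tool_rot: [-180.0, -0.2, 164.4]
force: [-0.6, -0.0, -0.6]
grip_width: 0.0477
grasp_force: 15.0
```

Call:
{"name": "servo_tool", "arguments": {"plan": [{"xyz":[0,0,0.5],"twist":[0,0,0],"jaw":1},{"xyz":[0,0,1],"twist":[0,0,0],"jaw":1},{"xyz":[0,0,1.4],"twist":[0,0,0],"jaw":1},{"xyz":[0,0,1.6],"twist":[0,0,0],"jaw":1},{"xyz":[0,0,1.6],"twist":[0,0,0],"jaw":1}]}}

```text
time_s: 12.1
tool_pos: [0.4487, -0.1533, 0.2053]
tool_rot: [180.0, -0.0, 164.3]
force: [-0.0, -0.6, -1.5]
grip_width: 0.047
grasp_force: 15.0
```

Call:
{"name": "servo_tool", "arguments": {"plan": [{"xyz":[0,0,0.1],"twist":[0,0,0],"jaw":1},{"xyz":[0,0,0.2],"twist":[0,0,0],"jaw":1},{"xyz":[0,0,0.2],"twist":[0,0,0],"jaw":1}]}}

```text
time_s: 12.35
tool_pos: [0.4488, -0.1534, 0.2035]
tool_rot: [180.0, 0.0, 164.2]
force: [-0.2, -0.5, -0.0]
grip_width: 0.0471
grasp_force: 15.0
```

Call:
{"name": "servo_tool", "arguments": {"plan": [{"xyz":[0,0,0.1],"twist":[0,0,0],"jaw":1},{"xyz":[0,0,0.2],"twist":[0,0,0],"jaw":1},{"xyz":[0,0,0.2],"twist":[0,0,0],"jaw":1}]}}

```text
time_s: 12.6
tool_pos: [0.4496, -0.1537, 0.2025]
tool_rot: [180.0, 0.1, 164.3]
force: [0.4, -0.6, 5.7]
grip_width: 0.0476
grasp_force: 15.0
```

Call:
{"name": "servo_tool", "arguments": {"plan": [{"xyz":[0,0,-0.08],"twist":[0,0,0],"jaw":1},{"xyz":[0,0,-0.08],"twist":[0,0,0],"jaw":0.3},{"xyz":[0,0,-0.08],"twist":[0,0,0],"jaw":0.3},{"xyz":[0,0,-0.08],"twist":[0,0,0],"jaw":0.3},{"xyz":[0,0,-0.08],"twist":[0,0,0],"jaw":0.3},{"xyz":[0,0,-0.08],"twist":[0,0,0],"jaw":0.3}]}}

```text
time_s: 13.1
tool_pos: [0.4485, -0.1532, 0.2019]
tool_rot: [180.0, -0.0, 164.3]
force: [-0.4, 0.3, -1.3]
grip_width: 0.0602
grasp_force: 0.0
```

```bash
python3 -c "
from h import *
fy()"
```

```text
{'time_s': 13.1, 'qpos': [-6.7431, 9.3702, 23.9496, 120.5919, -4.8823, 50.9673, 94.2559], 'tool_pos': [0.4485, -0.1532, 0.2019], 'tool_rot': [179.9981, -0.0333, 164.2522], 'force': [-0.4145, 0.2933, -1.3318], 'wrist_torque': [0.0451, -0.0244, 0.0113], 'grip_width': 0.0602, 'grasp_force': 0.0}
tool force [0.48 0.17 1.33]
```

Call:
{"name": "servo_tool", "arguments": {"plan": [{"xyz":[0,0,-1.5],"twist":[0,0,0],"jaw":0.3},{"xyz":[0,0,-4.5],"twist":[0,0,0],"jaw":0.3},{"xyz":[0,0,-8.5],"twist":[0,0,0],"jaw":0.3},{"xyz":[0,0,-12.5],"twist":[0,0,0],"jaw":0.3},{"xyz":[0,0,-15.8],"twist":[0,0,0],"jaw":0.5}]}}

```text
time_s: 13.52
tool_pos: [0.4486, -0.1535, 0.3627]
tool_rot: [180.0, 0.1, 164.2]
force: [0.5, -0.1, -0.5]
grip_width: 0.0587
grasp_force: 0.0
```

Call:
{"name": "servo_tool", "arguments": {"plan": [{"xyz":[0.2,3,0],"twist":[0,0,0],"jaw":0.5},{"xyz":[0.6,7,0],"twist":[0,0,0],"jaw":0.5},{"xyz":[0.9,11,0],"twist":[0,0,0],"jaw":0.5},{"xyz":[1.3,15,0],"twist":[0,0,0],"jaw":0.5},{"xyz":[1.6,19,0],"twist":[0,0,0],"jaw":0.5},{"xyz":[2,23,0],"twist":[0,0,0],"jaw":0.5},{"xyz":[2.2,26,0],"twist":[0,0,0],"jaw":0.5},{"xyz":[2.3,27,0],"twist":[0,0,0],"jaw":0.5},{"xyz":[2.3,27,0],"twist":[0,0,0],"jaw":0.5}]}}

```text
time_s: 14.27
tool_pos: [0.4997, 0.1161, 0.3597]
tool_rot: [180.0, -0.0, 164.6]
force: [-0.3, -0.8, 0.1]
grip_width: 0.0436
grasp_force: 0.0
```

Run:
```python
from h import *
to([.4995,.1136,.285])
from cell import env
s=env.read_camera("side")
np.savez("side4.npz",**s)
a=cv2.resize(s["img"][150:250,250:330],(480,600),interpolation=cv2.INTER_CUBIC)
cv2.imwrite("pics/crop4.png",a[:,:,::-1])
X=s["R"]@np.array([.4995,.1136,.124])+s["t"];u=s["camera_matrix"]@X;print((u[:2]/u[2]-[250,150])*6)
```

```text
{'time_s': 14.2667, 'qpos': [-23.722, 3.264, 7.9814, 106.1676, -0.5185, 70.6323, 58.9984], 'tool_pos': [0.4997, 0.1161, 0.3597], 'tool_rot': [179.9854, -0.0458, 164.5796], 'force': [-0.2949, -0.805, 0.116], 'wrist_torque': [0.013, -0.0274, -0.0387], 'grip_width': 0.0436, 'grasp_force': 0.0}
shift cm [-0.06 -0.24  7.47]
[200.70538522 290.10832165]
```

View pics/crop4.png

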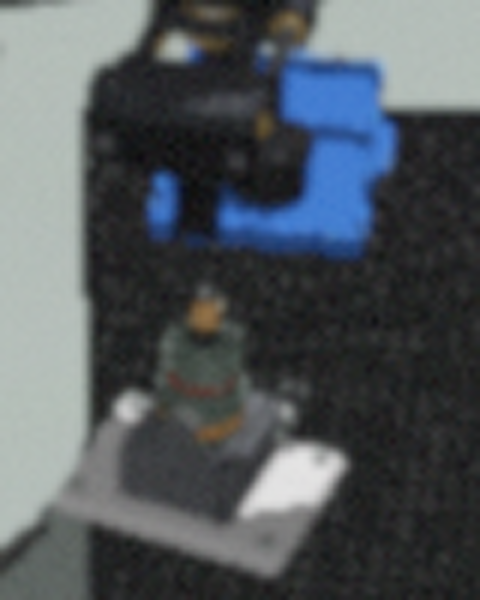

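The cell's tan top is at crop (208,305) with its tip near row 292, within about 3 mm of the predicted (201,290). Next I'll descend and grip.

Call:
{"name": "servo_tool", "arguments": {"plan": [{"xyz":[0.1,-0.2,2.5],"twist":[0,0,0],"jaw":0.5},{"xyz":[0.1,-0.2,5],"twist":[0,0,0],"jaw":0.5},{"xyz":[0.1,-0.2,6.8],"twist":[0,0,0],"jaw":0.5},{"xyz":[0.1,-0.2,7.4],"twist":[0,0,0],"jaw":0.5},{"xyz":[0.1,-0.2,7.4],"twist":[0,0,0],"jaw":0.5}]}}

```text
time_s: 14.73
tool_pos: [0.4977, 0.1088, 0.2847]
tool_rot: [-179.9, -0.2, 164.1]
force: [0.3, -0.1, -0.0]
grip_width: 0.0436
grasp_force: 0.0
```

Call:
{"name": "servo_tool", "arguments": {"plan": [{"xyz":[0,0,0],"twist":[0,0,0],"jaw":1},{"xyz":[0,0,0],"twist":[0,0,0],"jaw":1},{"xyz":[0,0,0],"twist":[0,0,0],"jaw":1},{"xyz":[0,0,0],"twist":[0,0,0],"jaw":1},{"xyz":[0,0,0],"twist":[0,0,0],"jaw":1},{"xyz":[0,0,0],"twist":[0,0,0],"jaw":1}], "newtons": 8}}

```text
time_s: 15.23
tool_pos: [0.4985, 0.1114, 0.2867]
tool_rot: [179.9, 0.1, 164.3]
force: [1.1, 1.3, 0.2]
grip_width: 0.0141
grasp_force: 8.0
```

Call:
{"name": "servo_tool", "arguments": {"plan": [{"xyz":[0,0,-0.5],"twist":[0,0,0],"jaw":1},{"xyz":[0,0,-1.5],"twist":[0,0,0],"jaw":1},{"xyz":[0,0,-3],"twist":[0,0,0],"jaw":1},{"xyz":[0,0,-5],"twist":[0,0,0],"jaw":1},{"xyz":[0,0,-7],"twist":[0,0,0],"jaw":1},{"xyz":[0,0,-9],"twist":[0,0,0],"jaw":1},{"xyz":[0,0,-9],"twist":[0,0,0],"jaw":1}]}}

```text
time_s: 15.82
tool_pos: [0.4995, 0.1111, 0.3813]
tool_rot: [179.8, 0.4, 164.2]
force: [0.1, 0.3, -0.5]
grip_width: 0.0146
grasp_force: 8.0
```

```bash
python3 -c "
from h import *
to([.433,-.248,.376])"
```

```text
{'time_s': 15.8167, 'qpos': [-23.5657, 2.0418, 8.2544, 104.8883, -0.309, 72.6504, 59.0158], 'tool_pos': [0.4995, 0.1111, 0.3813], 'tool_rot': [179.7708, 0.3766, 164.2417], 'force': [0.1036, 0.2698, -0.4931], 'wrist_torque': [0.0115, -0.0132, -0.0014], 'grip_width': 0.0146, 'grasp_force': 7.9746}
shift cm [ -3.35 -36.37   0.41]
```

Call:
{"name": "servo_tool", "arguments": {"plan": [{"xyz":[-0.2,-3,0],"twist":[0,0,0],"jaw":1},{"xyz":[-0.6,-7,0],"twist":[0,0,0],"jaw":1},{"xyz":[-1,-11,0],"twist":[0,0,0],"jaw":1},{"xyz":[-1.4,-15,0],"twist":[0,0,0],"jaw":1},{"xyz":[-1.8,-19,0],"twist":[0,0,0],"jaw":1},{"xyz":[-2.2,-23,0],"twist":[0,0,0],"jaw":1},{"xyz":[-2.6,-27,0],"twist":[0,0,0],"jaw":1},{"xyz":[-3,-31,0],"twist":[0,0,0],"jaw":1},{"xyz":[-3.3,-35,0],"twist":[0,0,0],"jaw":1},{"xyz":[-3.4,-36.4,0],"twist":[0,0,0],"jaw":1}]}}

```text
time_s: 16.65
tool_pos: [0.4294, -0.2546, 0.3766]
tool_rot: [-179.8, 0.0, 163.8]
force: [-0.3, -0.6, -0.2]
grip_width: 0.0139
grasp_force: 8.0
```

Run:
```python
from h import *
to([.433,-.248,.25])
from cell import env
s=env.read_camera("side");t=env.read_camera("top")
a=cv2.resize(s["img"][110:230,230:330],(500,600),interpolation=cv2.INTER_CUBIC)
b=cv2.resize(t["img"][190:265,280:340],(300,375),interpolation=cv2.INTER_CUBIC)
p=np.zeros((600,800,3),np.uint8);p[:,:500]=a;p[:375,500:]=b
cv2.imwrite("pics/crop5.png",p[:,:,::-1])
```

```text
{'time_s': 16.65, 'qpos': [-2.8738, 0.1556, 30.7249, 107.3641, 0.0889, 72.4454, 101.6306], 'tool_pos': [0.4294, -0.2546, 0.3766], 'tool_rot': [-179.8277, 0.0225, 163.8064], 'force': [-0.2612, -0.5903, -0.2455], 'wrist_torque': [-0.0305, 0.0031, -0.0061], 'grip_width': 0.0139, 'grasp_force': 7.9739}
shift cm [-0.16  0.77 12.65]
```

View pics/crop5.png

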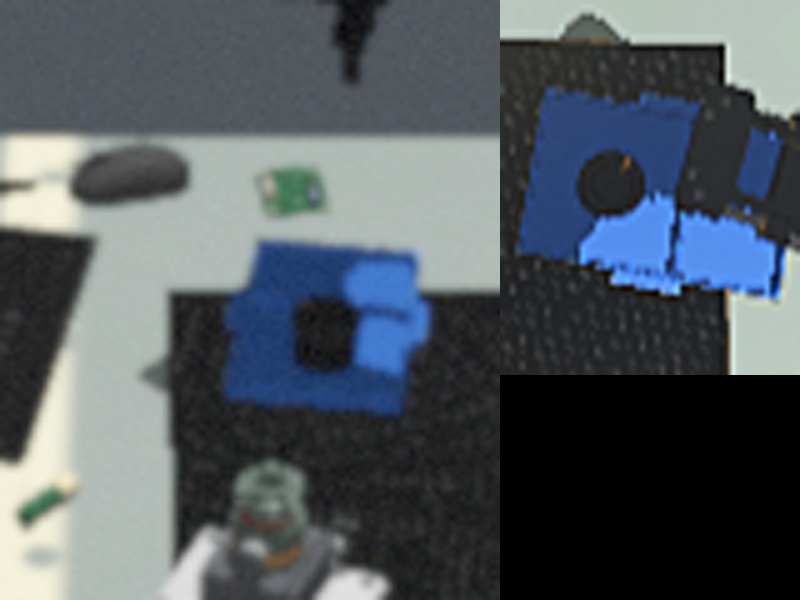

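The cap stands upright in the middle of the large part (top-view crop (612,182)). The cell is held above the small part, with its lower end at (350,80).

Call:
{"name": "servo_tool", "arguments": {"plan": [{"xyz":[-0.1,0.3,3],"twist":[0,0,0],"jaw":1},{"xyz":[-0.1,0.3,6.5],"twist":[0,0,0],"jaw":1},{"xyz":[-0.1,0.3,10],"twist":[0,0,0],"jaw":1},{"xyz":[-0.1,0.3,12.5],"twist":[0,0,0],"jaw":1},{"xyz":[-0.1,0.3,14],"twist":[0,0,0],"jaw":1},{"xyz":[-0.1,0.3,15.1],"twist":[0,0,0],"jaw":1},{"xyz":[-0.1,0.3,15.3],"twist":[0,0,0],"jaw":1},{"xyz":[-0.1,0.3,15.3],"twist":[0,0,0],"jaw":1}]}}

```text
time_s: 17.42
tool_pos: [0.4343, -0.245, 0.2229]
tool_rot: [180.0, -0.1, 164.3]
force: [0.2, -0.3, 0.3]
grip_width: 0.0142
grasp_force: 8.0
```

Call:
{"name": "servo_tool", "arguments": {"plan": [{"xyz":[0,0,0.1],"twist":[0,0,0],"jaw":1},{"xyz":[0,0,0.2],"twist":[0,0,0],"jaw":1},{"xyz":[0,0,0.2],"twist":[0,0,0],"jaw":1}]}}

```text
time_s: 17.67
tool_pos: [0.4345, -0.2459, 0.2221]
tool_rot: [180.0, 0.1, 164.3]
force: [-0.2, 0.9, -0.6]
grip_width: 0.0139
grasp_force: 8.0
```

Call:
{"name": "servo_tool", "arguments": {"plan": [{"xyz":[0,0,0.1],"twist":[0,0,0],"jaw":1},{"xyz":[0,0,0.2],"twist":[0,0,0],"jaw":1},{"xyz":[0,0,0.2],"twist":[0,0,0],"jaw":1}]}}

```text
time_s: 17.92
tool_pos: [0.434, -0.2458, 0.2192]
tool_rot: [180.0, 0.0, 164.2]
force: [0.2, -0.4, -0.1]
grip_width: 0.0141
grasp_force: 8.0
```

Call:
{"name": "servo_tool", "arguments": {"plan": [{"xyz":[0,0,0.1],"twist":[0,0,0],"jaw":1},{"xyz":[0,0,0.15],"twist":[0,0,0],"jaw":1},{"xyz":[0,0,0.15],"twist":[0,0,0],"jaw":1}]}}

```text
time_s: 18.17
tool_pos: [0.4342, -0.2459, 0.2178]
tool_rot: [180.0, 0.0, 164.2]
force: [0.3, 1.4, 0.9]
grip_width: 0.0144
grasp_force: 8.0
```

Call:
{"name": "servo_tool", "arguments": {"plan": [{"xyz":[0,0,0.1],"twist":[0,0,0],"jaw":1},{"xyz":[0,0,0.15],"twist":[0,0,0],"jaw":1},{"xyz":[0,0,0.15],"twist":[0,0,0],"jaw":1}]}}

```text
time_s: 18.42
tool_pos: [0.4348, -0.2459, 0.2172]
tool_rot: [180.0, 0.1, 164.3]
force: [-1.3, 1.1, 7.4]
grip_width: 0.014
grasp_force: 8.0
```

Contact with the tray floor. I'll ease off, open and lift straight up.

Call:
{"name": "servo_tool", "arguments": {"plan": [{"xyz":[0,0,-0.1],"twist":[0,0,0],"jaw":1},{"xyz":[0,0,-0.1],"twist":[0,0,0],"jaw":0.5},{"xyz":[0,0,-0.1],"twist":[0,0,0],"jaw":0.5},{"xyz":[0,0,-0.1],"twist":[0,0,0],"jaw":0.5},{"xyz":[0,0,-0.1],"twist":[0,0,0],"jaw":0.5},{"xyz":[0,0,-0.1],"twist":[0,0,0],"jaw":0.5},{"xyz":[0,0,-2],"twist":[0,0,0],"jaw":0.5},{"xyz":[0,0,-6],"twist":[0,0,0],"jaw":0.5},{"xyz":[0,0,-10],"twist":[0,0,0],"jaw":0.5},{"xyz":[0,0,-13],"twist":[0,0,0],"jaw":0.5}]}}

```text
time_s: 19.25
tool_pos: [0.4341, -0.2462, 0.3489]
tool_rot: [-180.0, 0.1, 164.2]
force: [1.1, 0.5, -0.3]
grip_width: 0.0433
grasp_force: 0.0
```

Call:
{"name": "servo_tool", "arguments": {"plan": [{"xyz":[0,15,0],"twist":[0,0,0],"jaw":0.5},{"xyz":[0,15,0],"twist":[0,0,0],"jaw":0.5},{"xyz":[0,20,-5],"twist":[0,0,0],"jaw":0.5},{"xyz":[0,25,-5],"twist":[0,0,0],"jaw":0.5},{"xyz":[0,30,-5],"twist":[0,0,0],"jaw":0.5},{"xyz":[0,30,-5],"twist":[0,0,0],"jaw":0.5},{"xyz":[0,30,-5],"twist":[0,0,0],"jaw":0.5},{"xyz":[0,30,-5],"twist":[0,0,0],"jaw":0.5},{"xyz":[0,30,-5],"twist":[0,0,0],"jaw":0.5}]}}

```text
time_s: 20.0
tool_pos: [0.5161, 0.0482, 0.3965]
tool_rot: [179.9, 0.0, 164.7]
force: [0.8, -0.3, -0.5]
grip_width: 0.0434
grasp_force: 0.0
```

Run:
```python
from h import *
from cell import env
st()
s=env.read_camera("side");t=env.read_camera("top")
a=cv2.resize(s["img"][110:230,230:330],(500,600),interpolation=cv2.INTER_CUBIC)
b=cv2.resize(t["img"][190:265,280:340],(300,375),interpolation=cv2.INTER_CUBIC)
p=np.zeros((600,800,3),np.uint8);p[:,:500]=a;p[:375,500:]=b
cv2.imwrite("pics/crop6.png",p[:,:,::-1])
```

```text
{'time_s': 20.0, 'qpos': [-21.2356, 2.3551, 13.4007, 102.8519, -0.6518, 74.7895, 67.0491], 'tool_pos': [0.5161, 0.0482, 0.3965], 'tool_rot': [179.8965, 0.0303, 164.7245], 'force': [0.8303, -0.286, -0.5229], 'wrist_torque': [-0.0552, 0.0077, 0.0011], 'grip_width': 0.0434, 'grasp_force': 0.0}
```

View pics/crop6.png

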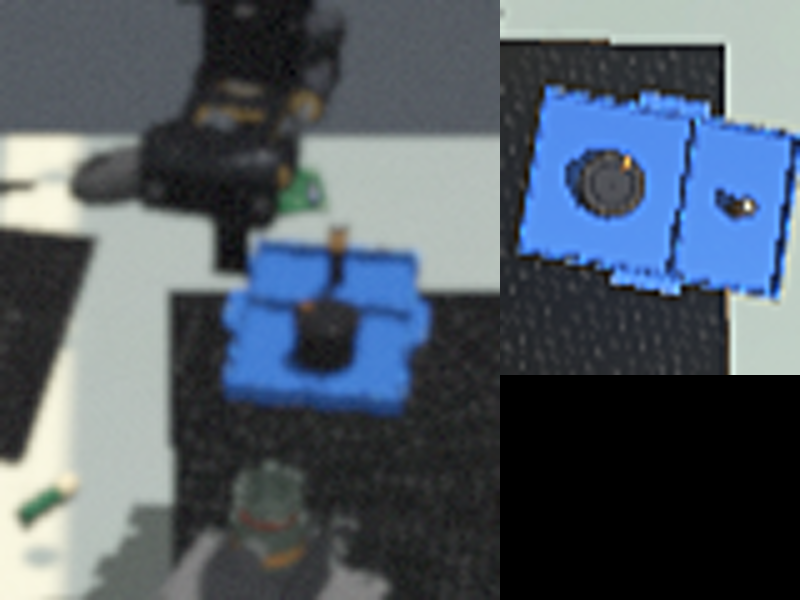

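The cap stands upright at (612,182) in the large part and the cell stands at (740,203) in the small part. The arm is clear of both.

```bash
python3 -c "
from cell import env
print(env.sign_off())"
```

```text
the job is handed in; nothing more can be done
None
```

I unscrewed the cap and stood it upright in the large part of the tray, stood the flat cell in the small part, and handed the job in at about 20 s; sign-off gave no verdict.

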